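Clip the rolling pin into its spring holder

ROBOT

A 6-joint arm with a two-finger parallel gripper is mounted at the origin on a cart in front of the work surface, level with it; the furniture and walls round the work are solid. World frame = base frame: x ahead of the robot, y to its left, z up, the work surface at z = 0. Lengths are in mm, angles in rad, forces in N, time in s.
With the tool pointing down it reaches from about 400 to 925 mm from the base axis. Payload 12.5 kg.
Tool frame: the origin (TCP) lies midway between the tips of the shut fingers; the grasp point (between the pads) lies 19 mm behind it; z points along the fingers, y is the direction in which the jaws open and shut (so a half turn about z gives the same grasp; the last joint's range is limited). The gripper opens to 95 mm and grips with 3 to 60 N. Pads are 20 mm wide; open, the fingers measure 119 mm over their backs; the gripper's body (75 mm by 180 mm) begins 59 mm behind the grasp point.
Start: joints at [1.028, 0.491, 1.559, -0, 1.092, -0.106], TCP at [264.388, 566.344, 214.661] pointing down, gripper open.
Joint ranges: [-3.1, 3.1], [-0.84, 2.19], [0.05, 2.79], [-1.13, 4.28], [0.06, 2.93], [-2.69, 2.69]. Speed limits (rad/s): [2.22, 2.22, 2.79, 3.14, 3.14, 3.14].

INTERFACE

Orientations are given as [roll, pitch, yaw] about the fixed x, y, z axes, in that order (R = Rz(yaw) Ry(pitch) Rx(roll)).
In Python, from cell import env gives the robot as it stands.
- The arm moves only by the tool arm_command, never from a script. Its argument "steps" is a list of rows, each an object of numbers: "dx", "dy", "dz": the shift along the tool's x, y, z as a fraction of full scale; "rx", "ry", "rz": the turn, a rotation vector about the tool's x, y, z as a fraction of full scale; "claw": the gripper command: -1 is fully open, 1 is shut, values between are in proportion. In form: [{"dx": .., "dy": .., "dz": .., "rx": .., "ry": .., "rz": .., "claw": ..}, ...]. A call has 1 to 10 rows; each row shifts and turns the pose as measured when the row begins, along the tool's axes as they then stand; what a row does not reach is not made up. Full scale, the value 1, is 0.8 m for a shift and 90 degrees for a turn. A row lasts 1/8 s, in which the tool goes at most 62.5 mm and 10.7 degrees, less where a joint would pass 70% of its speed; a pose out of reach is approached as far as the arm can. A call with a number of a shift or a turn outside -1 to 1 is refused whole. A call with a gripper value outside its range is refused whole. The fingers move at their own pace and stop on an object; the grip force is fixed at half the most. Time passes only in rows, so rows that do not move let the fingers close. It gives the time, the measured TCP pose, the force and the opening at its end, in the units of the state.
- env.state(): the state, without advancing time (a new reading comes with each control period).
- env.read_camera(name): name is "side" or "top"; returns (picture, depth): 420x560x3 uint8, red, green, blue; 420x560 float32, mm along the optical axis (not along the pixel's ray), 0 where there is no reading.
- env.get_calibration(name): a dict with "vfov" (degrees; the focal length in pixels is half the picture's height over the tangent of half this angle, whatever the lens; pixels are square), "cx", "cy" (the principal point, pixels), "xyz" and "attitude" of the camera in the world. Camera axes: x right, y up, looking along -z (the intrinsics and any distortion apply to the point x, -y, -z); pixel columns grow to the right and rows downward; lengths in mm; the calibration is good to about 2 mm. A picture is of the moment at which its call begins. get_calibration takes no time and is no camera call.
- env.job_done(): hands the job in, once; it reports no verdict.
The state is a dict: "t": time; "joints": joint angles; "qvel": joint speeds; "tau": joint torques, N m; "eef_pos": TCP position; "tcp_rot": TCP orientation; "ft_force": force on the tool from outside, world axes, zero at the start; "moment": the same for the moment, N m; "opening": opening from 0.0 (shut) to 1.0 (fully open).
Only numpy, scipy, OpenCV 4.12 (cv2) and the standard library are available. Lean on these libraries where they do the work, as an engineer would, in place of code of your own. Each camera call takes 0.05 s, during which the arm holds its last target.

TASK

Put the wooden rolling pin away: pick it up, lay it lengthwise on the rollers of the spring-jaw holder and press it straight down until it snaps fully home on the saddles, centred along the holder, then let go. Do not drop it into the holder from a height, and leave the clear acrylic bar and the loop tool where they lie.

Things in the scene. Friction and masses are not known exactly. Their poses are not given: they have to be found in the camera images.
- rolling_pin: Light wooden rolling pin, loose on the table: barrel 30 mm in diameter, 170 mm long, thinner handles (17 mm), 242 mm over all, 0.17 to 0.33 kg. y axis along the pin; origin on the barrel's surface at mid-length (at the start its underside). Grasp the barrel at mid-length from above, across its 30 mm.
- pin_mid (a point): Centre of the rolling pin, on its axis at mid-length (15 mm above the table at the start); y axis along the pin.
- pin_holder: Spring holder fixed to the table, origin under its centre, y along it: plywood base 96 x 150 x 12 mm; at y = -55 and +55 mm a saddle with black rubber top, 45 mm high, between two sprung steel jaws (20 mm along y, tops 79 mm high) with white rollers 12 mm in diameter, 19 mm apart when closed. Between y = -40 and 40 mm nothing is over 28 mm high: room for fingers.
- seat (a point): Where the pin's centre lies when fully home in the holder: on the holder's centre line, 60 mm above the table; z up, y along the holder. Closed roller centres are 15.5 mm either side and 13 mm above. A pin pushed down meets them with its axis 27 mm above this point; they spread (about 12 N in all), then close over it and press it onto the saddles.
- acrylic_bar: Bystander: clear acrylic bar 24 x 190 x 12 mm lying loose on the table; origin under its centre, y axis along it.
- loop_tool: Bystander: loop tool with a brown wooden handle and a wire loop at each end, 19 x 197 x 11 mm, lying loose on the table; origin under its centre, y axis along it.
Mind the look-alikes: they are no part of the job. What is meant by the rolling_pin is not pink, and is the larger of those in its own colour.

How it is judged (in metres and radians):
At the end, for the whole second after the job is handed in: The rolling pin lies at rest under the rollers on both saddles: its centre within 10 mm sideways, 20 mm lengthwise and 6 mm in height of the seat point, its axis within 10 degrees of the holder's (x of pin_mid in the frame of seat between -0.01 and 0.01 m and y of pin_mid in the frame of seat between -0.02 and 0.02 m and z of pin_mid in the frame of seat between -0.006 and 0.006 m and angle between the y axis of pin_mid and the y axis of seat, either way round below 0.175 rad and linear speed of rolling_pin below 0.03 m/s); the robot touches nothing.
It fails at once if the acrylic bar is moved more than 30 mm (distance of acrylic_bar from where it was at the start of the episode above 0.03 m).
It fails at once if the loop tool is moved more than 30 mm (distance of loop_tool from where it was at the start of the episode above 0.03 m).
It fails at once if the rolling pin is dropped over the holder: loose and falling faster than 0.4 m/s, 30 mm or more above its seat (horizontal distance between pin_mid and seat below 0.08 m and z of pin_mid in the frame of seat above 0.03 m and linear speed of rolling_pin above 0.4 m/s and contact force between the fingers and rolling_pin below 0.1 N).
It also fails if it takes over 38 s, if anything falls off the work surface, if the arm or the gripper's body presses on something with over 40 N, if the wrist force passes 120 N, or if a joint passes its speed limit or range.

## Working session

There is one attempt and no reset: what is moved stays moved. The work goes in short steps, Python scripts to look and compute and a tool call to move; the robot and the scene stay as the last step left them, time stands still between calls to the robot, and variables do not carry over. Pictures are saved under pics/ and viewed, and the job is handed in when it is done.

Besides the shell and the picture viewer there is one more tool, called as a command line: name --argument value ..., lists and objects as JSON in quotes. arm_command: Moves the arm, as the interface text tells. Its arguments: {"type":"object","properties":{"steps":{"type":"array","items":{"type":"object","properties":{"dx":{"type":"number"},"dy":{"type":"number"},"dz":{"type":"number"},"rx":{"type":"number"},"ry":{"type":"number"},"rz":{"type":"number"},"claw":{"type":"number"}}}}},"required":["steps"]}

```bash
mkdir -p pics; ls; cat > h.py <<'E'
import numpy as np,cv2
from cell import env
from scipy.spatial.transform import Rotation as R
def cam(n):
    c=env.get_calibration(n); f=210/np.tan(np.radians(c['vfov'])/2); return c,f
E
python3 - <<'E'
from h import *
print(env.state())
for n in ("top","side"):
    p,d=env.read_camera(n); np.savez(f'{n}0.npz',p=p,d=d)
    cv2.imwrite(f'pics/{n}0.png',cv2.cvtColor(p,cv2.COLOR_RGB2BGR)); print(env.get_calibration(n))
E
```

```text
pics
{'t': 0.0, 'joints': array([ 1.02839039e+00,  4.91590102e-01,  1.55950179e+00,  7.92510186e-06,
        1.09170906e+00, -1.05572103e-01]), 'qvel': array([-0.00023769,  0.00037414,  0.00049149,  0.00038915, -0.00141522,
       -0.00069618]), 'tau': array([ 7.77386704e-04, -6.12656236e+01, -2.58178031e+01,  6.93257712e-02,
        4.82405524e-02, -9.72730368e-05]), 'eef_pos': array([264.24125039, 566.09354421, 214.02475875]), 'tcp_rot': array([-3.14039182e+00, -1.34315283e-04,  2.70475508e+00]), 'ft_force': array([ 0.67360636,  0.47321692, -0.21893929]), 'moment': array([ 0.01866357, -0.01990194, -0.00682775]), 'opening': 1.003138944426075}
{'vfov': 43.2330239793823, 'cx': 281.2267266876001, 'cy': 203.57677813681659, 'xyz': array([ 279.28333085,   53.80060987, 1239.0482221 ]), 'attitude': array([ 0.21570504,  0.00317286, -1.69080468])}
{'vfov': 48.23734079720569, 'cx': 282.7688279325548, 'cy': 213.29841670665837, 'xyz': array([  568.28742357, -1040.94688148,   673.540718  ]), 'attitude': array([1.04190323, 0.0097477 , 0.03189023])}
```

View pics/top0.png

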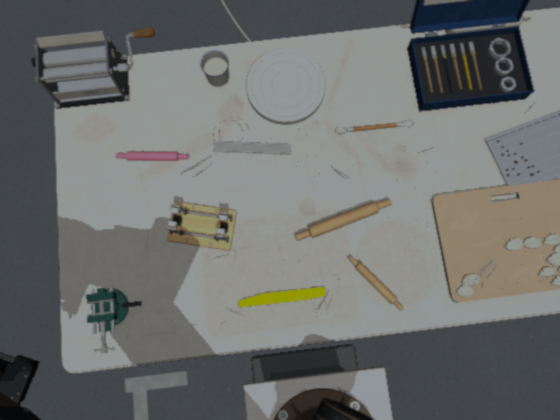

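View pics/side0.png

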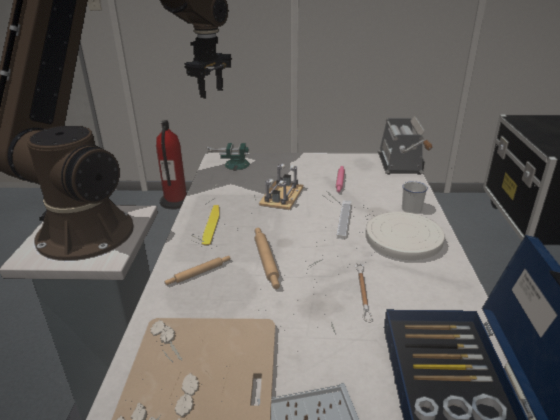

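Candidates in the top view are the pink pin at (153,156), the large wooden pin at (343,218) and the small wooden pin at (376,282). The large wooden one fits, since it isn't pink and is the larger of the two in its colour. I'll measure it and confirm with a crop.

```bash
cat >> h.py <<'E'
def ray(n,u,v):
    c,f=cam(n); d=np.array([(u-c['cx'])/f,-(v-c['cy'])/f,-1.0])
    return c['xyz'],R.from_euler('xyz',c['attitude']).apply(d)
def onz(n,u,v,z):
    o,d=ray(n,u,v); return o+d*(z-o[2])/d[2]
def dep(n,u,v,d):
    o,r=ray(n,u,v); return o+r*d
def cloud(n,dm,mask):
    vs,us=np.nonzero(mask&(dm>0)); c,f=cam(n)
    d=np.stack([(us-c['cx'])/f,-(vs-c['cy'])/f,-np.ones(len(us))],1)*dm[vs,us][:,None]
    return c['xyz']+R.from_euler('xyz',c['attitude']).apply(d)
def project(n,P):
    c,f=cam(n); q=R.from_euler('xyz',c['attitude']).inv().apply(np.atleast_2d(P)-c['xyz'])
    return np.stack([c['cx']+f*q[:,0]/-q[:,2],c['cy']-f*q[:,1]/-q[:,2]],1)
E
python3 - <<'E'
from h import *
z=np.load('top0.npz');p,d=z['p'],z['d']
hsv=cv2.cvtColor(p,cv2.COLOR_RGB2HSV)
m=((hsv[...,0]>8)&(hsv[...,0]<25)&(hsv[...,1]>80)&(hsv[...,2]>80)).astype(np.uint8)
n,l,s,c=cv2.connectedComponentsWithStats(m)
for i in range(1,n):
    if s[i,4]>80: print(i,s[i],c[i])
for (x,y,w,h,z0) in ((285,190,115,60,15),(340,245,70,70,10)):
    k=np.zeros_like(m);k[y:y+h,x:x+w]=m[y:y+h,x:x+w]
    r=cv2.minAreaRect(cv2.findNonZero(k)); b=cv2.boxPoints(r); print(r)
    print(np.array([onz('top',*q,z0) for q in b]).round(1))
    print('centre',onz('top',*r[0],z0))
    pc=cloud('top',d,k>0); print('z',np.percentile(pc[:,2],[5,50,95]))
    pts=np.array([onz('top',u,v,z0)[:2] for v,u in zip(*np.nonzero(k))])
    vx,vy,x0,y0=cv2.fitLine(pts.astype(np.float32),cv2.DIST_L2,0,.01,.01).ravel()
    t=(pts-[x0,y0])@[vx,vy]; tm=(t.min()+t.max())/2
    print('line',vx,vy,np.degrees(np.arctan2(vy,vx)),'mid',x0+vx*tm,y0+vy*tm,'len',np.ptp(t))
cr=lambda a:cv2.cvtColor(cv2.resize(a,None,fx=4,fy=4,interpolation=cv2.INTER_CUBIC),cv2.COLOR_RGB2BGR)
cv2.imwrite('pics/crop_pin.png',cr(p[185:320,280:420]))
cv2.imwrite('pics/crop_holder.png',cr(p[180:260,150:255]))
z2=np.load('side0.npz');cv2.imwrite('pics/crop_holder_s.png',cr(z2['p'][155:215,250:315]))
# holder by height
roi=np.zeros_like(m,bool);roi[185:260,155:250]=1
pc=cloud('top',d,roi)
for lo,hi in ((6,20),(40,52),(65,95)):
    q=pc[(pc[:,2]>lo)&(pc[:,2]<hi)]; r=cv2.minAreaRect(q[:,:2].astype(np.float32)); print(lo,len(q),r,np.median(q[:,2]))
E
```

```text
1 [133  28  20   9 127] [142.96062992  31.88976378]
11 [354 123  43   8 137] [374.0729927  126.66423358]
12 [296 200  95  40 968] [342.52169421 219.14876033]
15 [176 213  37  11  91] [193.05494505 219.27472527]
29 [168 233  57  16 283] [186.83745583 239.55477032]
36 [349 257  54  53 463] [375.825054  282.9287257]
((342.82171630859375, 219.0415496826172), (11.33938980102539, 100.29405975341797), 68.74949645996094)
[[ 475.1    4.    15. ]
 [ 535.  -226.9   15. ]
 [ 508.5 -232.4   15. ]
 [ 449.2   -2.4   15. ]]
centre [ 491.69218085 -113.61420353   15.        ]
z [20.35941259 27.46639951 32.82974943]
line 0.24912314 -0.9684718 -75.57436 mid 491.9155516087056 -114.36949181846558 len 237.84361732920075
((375.5000305175781, 282.50006103515625), (72.12489318847656, 7.071067810058594), 45.0)
[[ 396.8 -111.3   10. ]
 [ 406.9 -124.5   10. ]
 [ 277.8 -222.5   10. ]
 [ 268.1 -209.3   10. ]]
centre [ 336.70792052 -167.39584933   10.        ]
z [13.37561958 18.87766427 23.77927631]
line 0.7930684 0.6091326 37.52681 mid 337.24196892885186 -166.76647491826037 len 161.97881723721082
6 1872 ((524.7835083007812, 215.62161254882812), (219.77867126464844, 170.60491943359375), 84.38500213623047) 12.127803741904586
40 140 ((516.9595947265625, 217.30096435546875), (127.19084930419922, 57.204010009765625), 74.59097290039062) 45.48287806353119
65 310 ((517.7239379882812, 217.40557861328125), (131.4309539794922, 58.11865997314453), 74.3226547241211) 76.2567516989941
```

View pics/crop_pin.png

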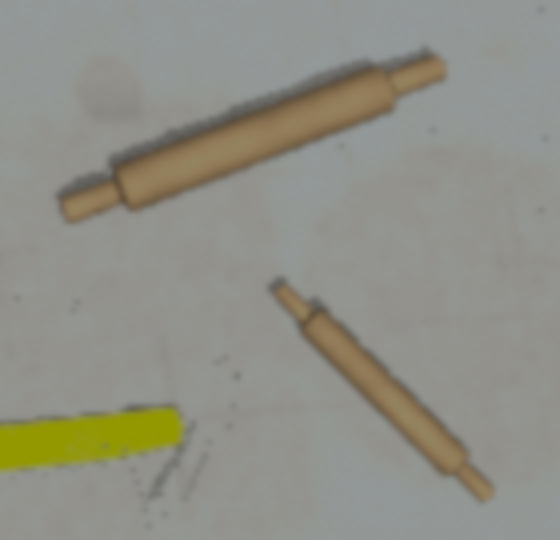

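View pics/crop_holder.png

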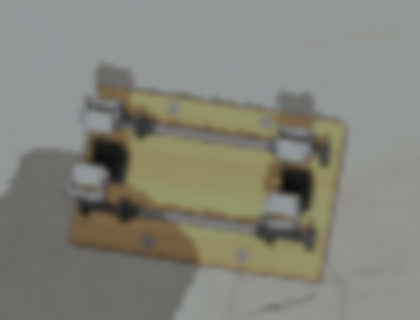

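View pics/crop_holder_s.png

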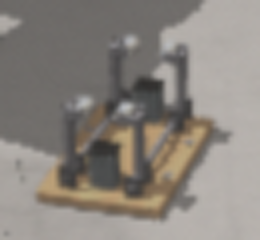

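The crop confirms the large wooden pin. Its length measures 238 mm against the stated 242 mm, its top is at about 30 mm, and the centre is about (492,-114). Next I'll refine the holder pose, using the base outline and the white rollers.

```bash
python3 - <<'E'
from h import *
z=np.load('top0.npz');p,d=z['p'],z['d']
hsv=cv2.cvtColor(p,cv2.COLOR_RGB2HSV)
roi=np.zeros(d.shape,bool);roi[185:260,155:250]=1
# base
m=(roi&(hsv[...,0]>10)&(hsv[...,0]<35)&(hsv[...,1]>60)).astype(np.uint8)
m=cv2.morphologyEx(m,cv2.MORPH_CLOSE,np.ones((9,9)))
n,l,s,c=cv2.connectedComponentsWithStats(m);i=1+np.argmax(s[1:,4]);
cs,_=cv2.findContours((l==i).astype(np.uint8),cv2.RETR_EXTERNAL,cv2.CHAIN_APPROX_NONE)
P=np.array([onz('top',*q[0],12)[:2] for q in cs[0]],np.float32)
r=cv2.minAreaRect(P);print('base',r)
# high points
c0,f=cam('top')
vs,us=np.nonzero(roi&(d>0)); pc=cloud('top',d,roi)
hi=np.zeros(d.shape,np.uint8); sel=(pc[:,2]>66)&(pc[:,2]<90); hi[vs[sel],us[sel]]=1
w=((p.min(2)>150)&(hsv[...,1]<40)&roi).astype(np.uint8)
print('white-high',(w&hi).sum())
n,l,s,c=cv2.connectedComponentsWithStats(cv2.dilate(hi,np.ones((1,1))))
for i in range(1,n):
    if s[i,4]>15:
        mm=l==i; q=cloud('top',d,mm); print(s[i],c[i],q.mean(0).round(1),q[:,2].max().round(1), 'col',p[mm].mean(0).round())
        wm=mm&(hsv[...,2]>np.percentile(hsv[...,2][mm],50)); v,u=np.nonzero(wm); print('   bright', onz('top',u.mean(),v.mean(),77).round(1))
# table plane check
t=cloud('top',d,(np.abs(np.indices(d.shape)[0]-200)<20)&(np.abs(np.indices(d.shape)[1]-270)<15));print('table z',np.median(t[:,2]))
# rollers in side view
z=np.load('side0.npz');p2,d2=z['p'],z['d']
roi2=np.zeros(d2.shape,bool);roi2[155:215,250:315]=1
q=cloud('side',d2,roi2); 
for lo,hi_ in((40,50),(66,90)):
    k=q[(q[:,2]>lo)&(q[:,2]<hi_)];print('side',lo,len(k),cv2.minAreaRect(k[:,:2].astype(np.float32)))
# pin in side
hs=cv2.cvtColor(p2,cv2.COLOR_RGB2HSV)
k=np.zeros(d2.shape,bool);k[225:290,245:285]=1
k&=(hs[...,0]>5)&(hs[...,0]<25)&(hs[...,1]>90)
r=cv2.minAreaRect(cv2.findNonZero(k.astype(np.uint8)));print(r,onz('side',*r[0],15), 'proj of top est',project('side',[491.9,-114.4,15]))
E
```

```text
base ((517.258056640625, 217.33822631835938), (148.57138061523438, 95.74746704101562), 74.46759033203125)
white-high 0
[170 204  11   9  77] [175.1038961 208.1038961] [551.  264.5  76.5] 83.9 col [120. 121. 120.]
   bright [548.1 267.6  77. ]
[219 211  10  10  75] [223.52 215.36] [521.4 158.3  76.3] 82.7 col [120. 120. 118.]
   bright [518.8 160.3  77. ]
[167 221  11  10  78] [171.85897436 225.25641026] [513.  274.8  75.9] 83.8 col [117. 117. 117.]
   bright [516.  275.2  77. ]
[215 228  11  10  77] [220.25974026 232.44155844] [483.9 169.2  76.1] 82.4 col [120. 120. 118.]
   bright [487.2 170.2  77. ]
table z 0.30916095061093074
side 40 85 ((518.3125610351562, 214.26934814453125), (132.687255859375, 58.91175842285156), 75.73109436035156)
side 66 154 ((517.4528198242188, 214.11399841308594), (138.3215789794922, 57.541709899902344), 74.15241241455078)
((266.0754089355469, 256.29693603515625), (55.63642501831055, 6.157172203063965), 70.55996704101562) [ 492.30094843 -120.46854583   15.        ] proj of top est [[266.06695653 254.83025768]]
```

arm_command --steps '[{"rz": 0.112,"claw": -1},{"rz": 0.112,"claw": -1},{"rz": 0.112,"claw": -1},{"rz": 0.112,"claw": -1},{"rz": 0.112,"claw": -1},{"dx": -0.06,"dy": 0.004,"claw": -1},{"dx": -0.07,"dy": 0.005,"claw": -1},{"dx": -0.07,"dy": 0.005,"claw": -1},{"dx": -0.07,"dy": 0.005,"claw": -1},{"dx": -0.07,"dy": 0.005,"claw": -1}]'

```text
$.steps[0]: bad value
```

arm_command --steps '[{"dx": 0,"dy": 0,"dz": 0,"rx": 0,"ry": 0,"rz": 0.112,"claw": -1},{"dx": 0,"dy": 0,"dz": 0,"rx": 0,"ry": 0,"rz": 0.112,"claw": -1},{"dx": 0,"dy": 0,"dz": 0,"rx": 0,"ry": 0,"rz": 0.112,"claw": -1},{"dx": 0,"dy": 0,"dz": 0,"rx": 0,"ry": 0,"rz": 0.112,"claw": -1},{"dx": 0,"dy": 0,"dz": 0,"rx": 0,"ry": 0,"rz": 0.112,"claw": -1},{"dx": -0.06,"dy": 0.004,"dz": 0,"rx": 0,"ry": 0,"rz": 0,"claw": -1},{"dx": -0.07,"dy": 0.005,"dz": 0,"rx": 0,"ry": 0,"rz": 0,"claw": -1},{"dx": -0.07,"dy": 0.005,"dz": 0,"rx": 0,"ry": 0,"rz": 0,"claw": -1}]'

```text
t: 1.1
eef_pos: [310.2, 410.2, 210.9]
tcp_rot: [-3.137, 0.004, 1.799]
ft_force: [1.2, 0.6, 0.7]
opening: 1.001
```

arm_command --steps '[{"dx": -0.075,"dy": 0.008,"dz": 0,"rx": 0,"ry": 0,"rz": -0.014,"claw": -1},{"dx": -0.075,"dy": 0.008,"dz": 0,"rx": 0,"ry": 0,"rz": 0,"claw": -1},{"dx": -0.075,"dy": 0.008,"dz": 0,"rx": 0,"ry": 0,"rz": 0,"claw": -1},{"dx": -0.075,"dy": 0.008,"dz": 0,"rx": 0,"ry": 0,"rz": 0,"claw": -1},{"dx": -0.075,"dy": 0.008,"dz": 0,"rx": 0,"ry": 0,"rz": 0,"claw": -1},{"dx": -0.075,"dy": 0.008,"dz": 0,"rx": 0,"ry": 0,"rz": 0,"claw": -1},{"dx": -0.075,"dy": 0.008,"dz": 0,"rx": 0,"ry": 0,"rz": 0,"claw": -1},{"dx": -0.075,"dy": 0.008,"dz": 0,"rx": 0,"ry": 0,"rz": 0,"claw": -1},{"dx": -0.06,"dy": 0.007,"dz": 0,"rx": 0,"ry": 0,"rz": 0,"claw": -1}]'

```text
t: 2.22
eef_pos: [498.4, -104.8, 212.8]
tcp_rot: [-3.137, 0.004, 1.823]
ft_force: [0.0, 1.6, -1.2]
opening: 1.001
```

```bash
cat >> h.py <<'E'
def go(x,y,z,yawdeg):
    s=env.state(); r=R.from_euler('xyz',s['tcp_rot']); t=R.from_euler('xyz',[180,0,yawdeg],degrees=True)
    d=r.inv().apply(np.array([x,y,z])-s['eef_pos']); w=(r.inv()*t).as_rotvec()
    print('t',round(s['t'],2),'pos',s['eef_pos'].round(1),'F',s['ft_force'].round(1),'open',round(s['opening'],3),'d mm',d.round(1),'frac',(d/800).round(4),'turn frac',(w/(np.pi/2)).round(4))
E
python3 -c "
from h import *
go(492,-115,120,104.4)"
```

```text
t 2.23 pos [ 498.4 -104.8  212.8] F [ 0.   1.6 -1.2] open 1.001 d mm [-7.8 -8.4 92.9] frac [-0.0098 -0.0105  0.1161] turn frac [-0.0027  0.0028  0.0004]
```

arm_command --steps '[{"dx": -0.01,"dy": -0.0105,"dz": 0.05,"rx": -0.003,"ry": 0.003,"rz": 0,"claw": -1},{"dx": 0,"dy": 0,"dz": 0.06,"rx": 0,"ry": 0,"rz": 0,"claw": -1},{"dx": 0,"dy": 0,"dz": 0.06,"rx": 0,"ry": 0,"rz": 0,"claw": -1},{"dx": 0,"dy": 0,"dz": 0.03,"rx": 0,"ry": 0,"rz": 0,"claw": -1},{"dx": 0,"dy": 0,"dz": 0,"rx": 0,"ry": 0,"rz": 0,"claw": -1}]'

```text
t: 2.85
eef_pos: [493.1, -119.6, 47.8]
tcp_rot: [3.14, 0.0, 1.817]
ft_force: [-0.1, -0.3, 0.5]
opening: 1.002
```

```bash
python3 -c "
from h import *
go(492,-115,5,104.4)
for n in ('side',):
    p,d=env.read_camera(n);x,y=(150,120) 
    cv2.imwrite('pics/s1.png',cv2.cvtColor(cv2.resize(p[130:330,150:380],None,fx=3,fy=3),cv2.COLOR_RGB2BGR))
"
```

```text
t 2.85 pos [ 493.1 -119.6   47.8] F [-0.1 -0.3  0.5] open 1.002 d mm [ 4.8  0.  42.8] frac [0.006  0.     0.0535] turn frac [ 0.0008  0.0002 -0.0034]
```

View pics/s1.png

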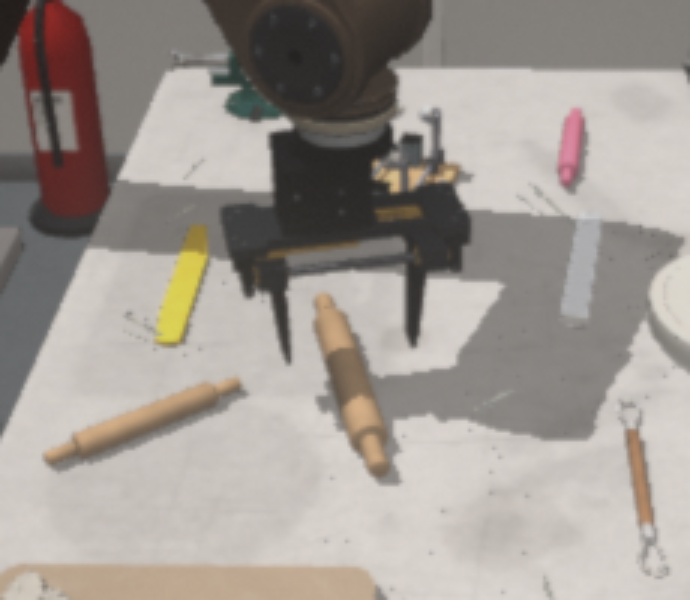

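The fingers straddle the large pin near mid-length (at about (345,370) in the crop). Now to lower and close.

arm_command --steps '[{"dx": 0.006,"dy": 0,"dz": 0.03,"rx": 0,"ry": 0,"rz": -0.003,"claw": -1},{"dx": 0,"dy": 0,"dz": 0.02,"rx": 0,"ry": 0,"rz": 0,"claw": -1},{"dx": 0,"dy": 0,"dz": 0.002,"rx": 0,"ry": 0,"rz": 0,"claw": -1}]'

```text
t: 3.28
eef_pos: [494.6, -115.8, 9.5]
tcp_rot: [3.134, 0.005, 1.822]
ft_force: [0.4, -0.1, -0.5]
opening: 0.995
```

```bash
python3 -c "
from h import *
go(492,-115,4,104.4)"
```

```text
t 3.27 pos [ 494.6 -115.8    9.5] F [ 0.4 -0.1 -0.5] open 0.995 d mm [ 1.4 -2.4  5.4] frac [ 0.0018 -0.003   0.0068] turn frac [ 0.0046  0.0029 -0.0001]
```

arm_command --steps '[{"dx": 0.002,"dy": -0.003,"dz": 0.006,"rx": 0.004,"ry": 0.002,"rz": 0,"claw": -1},{"dx": 0,"dy": 0,"dz": 0,"rx": 0,"ry": 0,"rz": 0,"claw": 0.9},{"dx": 0,"dy": 0,"dz": 0,"rx": 0,"ry": 0,"rz": 0,"claw": 0.9},{"dx": 0,"dy": 0,"dz": 0,"rx": 0,"ry": 0,"rz": 0,"claw": 0.9},{"dx": 0,"dy": 0,"dz": 0,"rx": 0,"ry": 0,"rz": 0,"claw": 0.9},{"dx": 0,"dy": 0,"dz": 0,"rx": 0,"ry": 0,"rz": 0,"claw": 0.9}]'

```text
t: 4.03
eef_pos: [492.8, -115.3, 6.5]
tcp_rot: [3.139, 0.003, 1.822]
ft_force: [-0.7, -0.3, 0.0]
opening: 0.532
```

```bash
python3 -c "
from h import *
go(492,-115,4,104.4)"
```

```text
t 4.03 pos [ 492.8 -115.3    6.5] F [-0.7 -0.3  0. ] open 0.532 d mm [ 0.5 -0.7  2.4] frac [ 0.0006 -0.0009  0.0031] turn frac [ 0.002   0.0019 -0.0003]
```

arm_command --steps '[{"dx": 0,"dy": 0,"dz": 0.003,"rx": 0.002,"ry": 0.002,"rz": 0,"claw": 0.9},{"dx": 0,"dy": 0,"dz": 0,"rx": 0,"ry": 0,"rz": 0,"claw": 0.9},{"dx": 0,"dy": 0,"dz": 0,"rx": 0,"ry": 0,"rz": 0,"claw": 0.9},{"dx": 0,"dy": 0,"dz": 0,"rx": 0,"ry": 0,"rz": 0,"claw": 0.9},{"dx": 0,"dy": 0,"dz": 0,"rx": 0,"ry": 0,"rz": 0,"claw": 0.9},{"dx": 0,"dy": 0,"dz": 0,"rx": 0,"ry": 0,"rz": 0,"claw": 0.9}]'

```text
t: 4.78
eef_pos: [492.6, -115.3, 3.9]
tcp_rot: [-3.141, -0.001, 1.822]
ft_force: [0.0, -0.6, 0.4]
opening: 0.309
```

Opening is 0.309, or 29 mm, so it's gripping the 30 mm barrel. Lifting.

arm_command --steps '[{"dx": 0,"dy": 0,"dz": -0.02,"rx": 0,"ry": 0,"rz": 0,"claw": 0.9},{"dx": 0,"dy": 0,"dz": -0.04,"rx": 0,"ry": 0,"rz": 0,"claw": 0.9},{"dx": 0,"dy": 0,"dz": -0.05,"rx": 0,"ry": 0,"rz": 0,"claw": 0.9},{"dx": 0,"dy": 0,"dz": -0.05,"rx": 0,"ry": 0,"rz": 0,"claw": 0.9},{"dx": 0,"dy": 0,"dz": -0.03,"rx": 0,"ry": 0,"rz": 0,"claw": 0.9},{"dx": 0,"dy": 0,"dz": 0,"rx": 0,"ry": 0,"rz": 0.1,"claw": 0.9},{"dx": 0,"dy": 0,"dz": 0,"rx": 0,"ry": 0,"rz": 0.1,"claw": 0.9},{"dx": 0,"dy": 0,"dz": 0,"rx": 0,"ry": 0,"rz": 0.1,"claw": 0.9},{"dx": 0,"dy": 0,"dz": 0,"rx": 0,"ry": 0,"rz": 0.034,"claw": 0.9}]'

```text
t: 5.9
eef_pos: [490.8, -114.4, 168.2]
tcp_rot: [3.141, -0.0, 1.28]
ft_force: [0.4, -0.1, -3.5]
opening: 0.31
```

```bash
python3 -c "
from h import *
go(517.4,217.2,150,74.4)"
```

```text
t 5.9 pos [ 490.8 -114.4  168.2] F [ 0.4 -0.1 -3.5] open 0.31 d mm [325.4 -69.5  18.3] frac [ 0.4067 -0.0869  0.0228] turn frac [ 0.0005 -0.0001 -0.0115]
```

arm_command --steps '[{"dx": 0.04,"dy": -0.009,"dz": 0,"rx": 0,"ry": 0,"rz": -0.011,"claw": 0.9},{"dx": 0.06,"dy": -0.012,"dz": 0,"rx": 0,"ry": 0,"rz": 0,"claw": 0.9},{"dx": 0.06,"dy": -0.012,"dz": 0,"rx": 0,"ry": 0,"rz": 0,"claw": 0.9},{"dx": 0.06,"dy": -0.013,"dz": 0,"rx": 0,"ry": 0,"rz": 0,"claw": 0.9},{"dx": 0.06,"dy": -0.013,"dz": 0,"rx": 0,"ry": 0,"rz": 0,"claw": 0.9},{"dx": 0.06,"dy": -0.013,"dz": 0,"rx": 0,"ry": 0,"rz": 0,"claw": 0.9},{"dx": 0.04,"dy": -0.01,"dz": 0,"rx": 0,"ry": 0,"rz": 0,"claw": 0.9},{"dx": 0,"dy": 0,"dz": 0,"rx": 0,"ry": 0,"rz": 0,"claw": 0.9}]'

```text
t: 6.9
eef_pos: [508.7, 205.3, 175.1]
tcp_rot: [3.138, -0.001, 1.295]
ft_force: [-0.7, 0.0, -3.3]
opening: 0.309
```

```bash
python3 -c "
from h import *
go(517.4,217.2,120,74.4)"
```

```text
t 6.9 pos [508.7 205.3 175.1] F [-0.7  0.  -3.3] open 0.309 d mm [13.8  4.9 55.1] frac [0.0172 0.0061 0.0689] turn frac [ 0.0024 -0.0007 -0.0022]
```

arm_command --steps '[{"dx": 0.017,"dy": 0.006,"dz": 0.03,"rx": 0.002,"ry": 0,"rz": -0.002,"claw": 0.9},{"dx": 0,"dy": 0,"dz": 0.05,"rx": 0,"ry": 0,"rz": 0,"claw": 0.9},{"dx": 0,"dy": 0,"dz": 0.01,"rx": 0,"ry": 0,"rz": 0,"claw": 0.9},{"dx": 0,"dy": 0,"dz": 0,"rx": 0,"ry": 0,"rz": 0,"claw": 0.9}]'

```text
t: 7.4
eef_pos: [517.6, 215.3, 105.1]
tcp_rot: [3.139, -0.002, 1.298]
ft_force: [-0.4, 0.4, -2.9]
opening: 0.311
```

```bash
cat > look.py <<'E'
from h import *
import sys
k=sys.argv[1]
go(517.4,217.2,100,74.4)
for n in ('top','side'):
    p,d=env.read_camera(n); np.savez(f'{n}{k}.npz',p=p,d=d)
    c=p[150:290,100:300] if n=='top' else p[120:240,220:360]
    cv2.imwrite(f'pics/{n}{k}.png',cv2.cvtColor(cv2.resize(c,None,fx=4,fy=4,interpolation=cv2.INTER_CUBIC),cv2.COLOR_RGB2BGR))
E
python3 look.py 2
```

```text
t 7.4 pos [517.6 215.3 105.1] F [-0.4  0.4 -2.9] open 0.311 d mm [ 1.7 -0.7  5.1] frac [ 0.0022 -0.0009  0.0064] turn frac [ 0.0017 -0.0012 -0.0004]
```

View pics/top2.png

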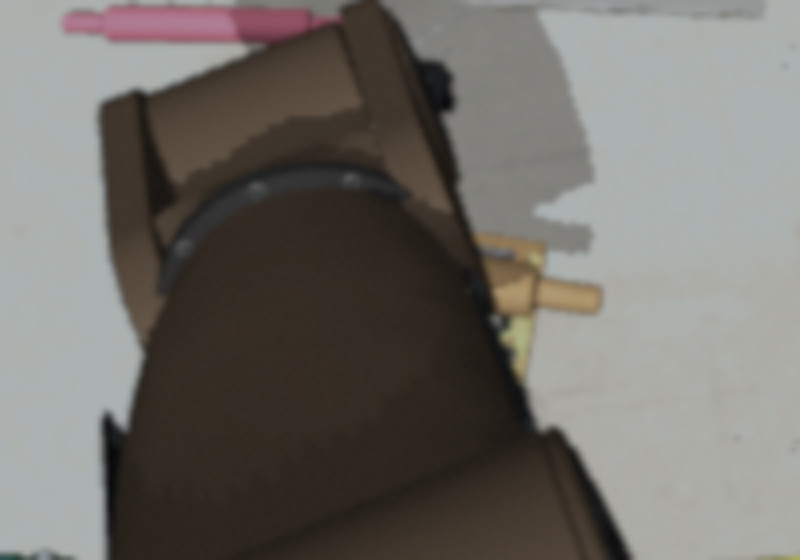

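View pics/side2.png

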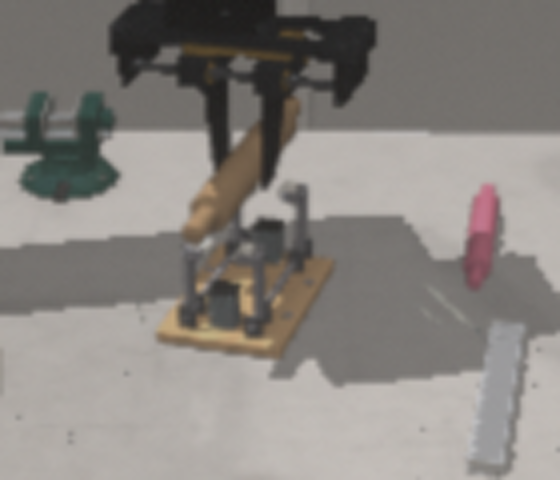

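```bash
python3 - <<'E'
from h import *
s=env.state();a=s['tcp_rot'][2];u=np.array([np.cos(a),np.sin(a),0]);c=s['eef_pos']+[0,0,11.1]
e=c-121*u;print('pred tip',e.round(1),project('top',e),project('side',e))
d=np.load('top2.npz')['d'];p=np.load('top2.npz')['p']
hsv=cv2.cvtColor(p,cv2.COLOR_RGB2HSV)
roi=np.zeros(d.shape,bool);roi[215:232,222:254]=1
pc=cloud('top',d,roi&(d>0));q=pc[(pc[:,2]>105)&(pc[:,2]<140)]
v=(q[:,:2]-c[:2])@u[:2]; n=np.array([u[1],-u[0]])
lat=(q[:,:2]-c[:2])@n
for lo,hi in((-125,-115),(-115,-100),(-100,-88),(-84,-75),(-75,-60)):
    k=(v>lo)&(v<hi)
    if k.any(): print(lo,k.sum(),'lat',lat[k].min().round(1),lat[k].max().round(1),'ztop',np.percentile(q[k,2],90).round(1))
print('min along',v.min())
E
```

```text
pred tip [485.2  99.  116.8] [[250.51478208 224.89037425]] [[267.5050641  178.05518609]]
-125 19 lat -7.4 7.2 ztop 124.8
-115 55 lat -8.9 7.4 ztop 125.9
-100 46 lat -8.7 7.7 ztop 126.0
-84 63 lat -14.8 14.8 ztop 132.5
-75 77 lat -14.9 13.4 ztop 132.6
min along -120.30770652374932
```

The measured pin matches the prediction: the tip is within 1 mm and the lateral spread is symmetric. Lowering onto the rollers.

arm_command --steps '[{"dx": 0.002,"dy": -0.001,"dz": 0.015,"rx": 0.002,"ry": -0.001,"rz": 0,"claw": 0.9},{"dx": 0,"dy": 0,"dz": 0.012,"rx": 0,"ry": 0,"rz": 0,"claw": 0.9},{"dx": 0,"dy": 0,"dz": 0.005,"rx": 0,"ry": 0,"rz": 0,"claw": 0.9},{"dx": 0,"dy": 0,"dz": 0,"rx": 0,"ry": 0,"rz": 0,"claw": 0.9}]'

```text
t: 8.0
eef_pos: [518.2, 217.5, 80.1]
tcp_rot: [3.139, -0.002, 1.298]
ft_force: [-0.3, 0.1, -3.8]
opening: 0.309
```

```bash
python3 -c "
from h import *
go(517.4,217.2,49,74.4)"
```

```text
t 8.0 pos [518.2 217.5  80.1] F [-0.3  0.1 -3.8] open 0.309 d mm [-0.6 -0.8 31.1] frac [-0.0007 -0.001   0.0389] turn frac [ 0.0017 -0.0014 -0.0005]
```

arm_command --steps '[{"dx": 0,"dy": -0.001,"dz": 0.007,"rx": 0.002,"ry": -0.001,"rz": 0,"claw": 0.9},{"dx": 0,"dy": 0,"dz": 0.007,"rx": 0,"ry": 0,"rz": 0,"claw": 0.9},{"dx": 0,"dy": 0,"dz": 0.007,"rx": 0,"ry": 0,"rz": 0,"claw": 0.9},{"dx": 0,"dy": 0,"dz": 0.007,"rx": 0,"ry": 0,"rz": 0,"claw": 0.9}]'

```text
t: 8.5
eef_pos: [520.7, 218.5, 62.3]
tcp_rot: [3.133, -0.006, 1.298]
ft_force: [-3.6, -0.3, 4.0]
opening: 0.312
```

```bash
python3 -c "
from h import *
go(517.4,217.2,49,74.4)"
```

```text
t 8.5 pos [520.7 218.5  62.3] F [-3.6 -0.3  4. ] open 0.312 d mm [-2.2 -2.9 13.3] frac [-0.0028 -0.0036  0.0166] turn frac [ 0.0052 -0.0036 -0.0002]
```

arm_command --steps '[{"dx": -0.002,"dy": -0.004,"dz": 0.007,"rx": 0.005,"ry": -0.003,"rz": 0,"claw": 0.9},{"dx": 0,"dy": -0.001,"dz": 0.007,"rx": 0,"ry": 0,"rz": 0,"claw": 0.9},{"dx": 0,"dy": 0,"dz": 0.005,"rx": 0,"ry": 0,"rz": 0,"claw": 0.9}]'

```text
t: 8.88
eef_pos: [517.1, 218.5, 48.3]
tcp_rot: [3.139, -0.002, 1.298]
ft_force: [-10.5, -1.1, 47.9]
opening: 0.31
```

```bash
python3 -c "
from h import *
go(517.4,217.2,48,74.4)"
```

```text
t 8.88 pos [517.1 218.5  48.3] F [-10.5  -1.1  47.9] open 0.31 d mm [-1.2  0.6  0.3] frac [-0.0015  0.0008  0.0003] turn frac [ 0.0014 -0.0014 -0.0001]
```

An upward force of 48 N at TCP z = 48 suggests the pin is seated on the saddles. Checking before I release.

arm_command --steps '[{"dx": 0,"dy": 0,"dz": -0.001,"rx": 0,"ry": 0,"rz": 0,"claw": 0.9}]'

```text
t: 9.0
eef_pos: [517.1, 218.5, 48.8]
tcp_rot: [3.139, -0.002, 1.299]
ft_force: [2.5, 0.5, -14.7]
opening: 0.304
```

```bash
python3 look.py 3
```

```text
t 9.0 pos [517.1 218.5  48.8] F [  2.5   0.5 -14.7] open 0.304 d mm [ -1.    0.7 -51.2] frac [-0.0013  0.0009 -0.0639] turn frac [ 0.0015 -0.0014  0.    ]
```

View pics/side3.png

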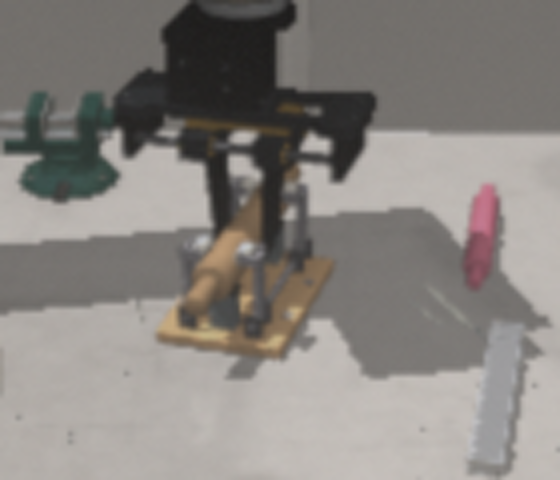

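The pin sits below the rollers, at about (225,265) in the crop. Releasing and retreating straight up.

arm_command --steps '[{"dx": 0,"dy": 0,"dz": 0,"rx": 0,"ry": 0,"rz": 0,"claw": -0.3},{"dx": 0,"dy": 0,"dz": 0,"rx": 0,"ry": 0,"rz": 0,"claw": -0.3},{"dx": 0,"dy": 0,"dz": 0,"rx": 0,"ry": 0,"rz": 0,"claw": -0.3},{"dx": 0,"dy": 0,"dz": 0,"rx": 0,"ry": 0,"rz": 0,"claw": -0.3},{"dx": 0,"dy": 0,"dz": 0,"rx": 0,"ry": 0,"rz": 0,"claw": -0.3},{"dx": 0,"dy": 0,"dz": 0,"rx": 0,"ry": 0,"rz": 0,"claw": -0.3}]'

```text
t: 9.85
eef_pos: [516.9, 218.3, 48.5]
tcp_rot: [3.14, -0.001, 1.298]
ft_force: [-0.2, -0.4, 1.1]
opening: 0.649
```

arm_command --steps '[{"dx": 0,"dy": 0,"dz": -0.02,"rx": 0,"ry": 0,"rz": 0,"claw": -0.3},{"dx": 0,"dy": 0,"dz": -0.04,"rx": 0,"ry": 0,"rz": 0,"claw": -0.3},{"dx": 0,"dy": 0,"dz": -0.05,"rx": 0,"ry": 0,"rz": 0,"claw": -0.3},{"dx": 0,"dy": 0,"dz": -0.06,"rx": 0,"ry": 0,"rz": 0,"claw": -0.3},{"dx": 0,"dy": 0,"dz": -0.06,"rx": 0,"ry": 0,"rz": 0,"claw": -0.3},{"dx": -0.07,"dy": 0,"dz": 0,"rx": 0,"ry": 0,"rz": 0,"claw": -0.3},{"dx": -0.07,"dy": 0,"dz": 0,"rx": 0,"ry": 0,"rz": 0,"claw": -0.3},{"dx": -0.07,"dy": 0,"dz": 0,"rx": 0,"ry": 0,"rz": 0,"claw": -0.3},{"dx": -0.07,"dy": 0,"dz": 0,"rx": 0,"ry": 0,"rz": 0,"claw": -0.3}]'

```text
t: 10.98
eef_pos: [454.9, -0.6, 247.3]
tcp_rot: [3.132, -0.004, 1.305]
ft_force: [1.2, -0.0, 0.3]
opening: 0.652
```

arm_command --steps '[{"dx": -0.07,"dy": 0,"dz": 0,"rx": 0,"ry": 0,"rz": 0,"claw": -0.3},{"dx": -0.07,"dy": 0,"dz": 0,"rx": 0,"ry": 0,"rz": 0,"claw": -0.3},{"dx": -0.04,"dy": 0,"dz": 0,"rx": 0,"ry": 0,"rz": 0,"claw": -0.3},{"dx": 0,"dy": 0,"dz": 0,"rx": 0,"ry": 0,"rz": 0,"claw": -0.3}]'

```text
t: 11.48
eef_pos: [413.7, -146.2, 251.4]
tcp_rot: [3.126, -0.003, 1.3]
ft_force: [0.7, 0.5, 0.6]
opening: 0.651
```

```bash
python3 look.py 4; python3 - <<'E'
from h import *
z=np.load('top4.npz');d,p=z['d'],z['p']
c=np.array([517.4,217.2]);a=np.radians(74.4);u=np.array([np.cos(a),np.sin(a)]);n=np.array([u[1],-u[0]])
roi=np.zeros(d.shape,bool);roi[195:250,140:265]=1
h=cv2.cvtColor(p,cv2.COLOR_RGB2HSV)
q=cloud('top',d,roi&(h[...,1]>50)&(h[...,0]>5)&(h[...,0]<28));q=q[(q[:,2]>56)&(q[:,2]<120)]
v=(q[:,:2]-c)@u;l=(q[:,:2]-c)@n
print('along',v.min(),v.max(),'mid',(v.min()+v.max())/2)
for lo,hi in((-120,-90),(-80,-66),(-40,-15),(-15,15),(15,40),(66,80),(90,120)):
    k=(v>lo)&(v<hi)
    if k.any(): print(lo,k.sum(),'lat',l[k].min().round(1),l[k].max().round(1),'ztop',np.percentile(q[k,2],95).round(1))
E
```

```text
t 11.47 pos [ 413.7 -146.2  251.4] F [0.7 0.5 0.6] open 0.651 d mm [377.4   0.4 152.5] frac [0.4718 0.0005 0.1907] turn frac [ 0.0101 -0.0019  0.0011]
along -118.23508211529335 123.03592552715209 mid 2.400421705929368
-120 88 lat -8.9 7.4 ztop 71.1
-80 82 lat -15.2 14.1 ztop 77.4
-40 145 lat -15.3 14.2 ztop 78.1
-15 174 lat -15.6 14.3 ztop 77.7
15 144 lat -15.1 14.2 ztop 76.7
66 74 lat -13.9 12.4 ztop 76.9
90 88 lat -7.9 8.0 ztop 70.8
```

View pics/top4.png

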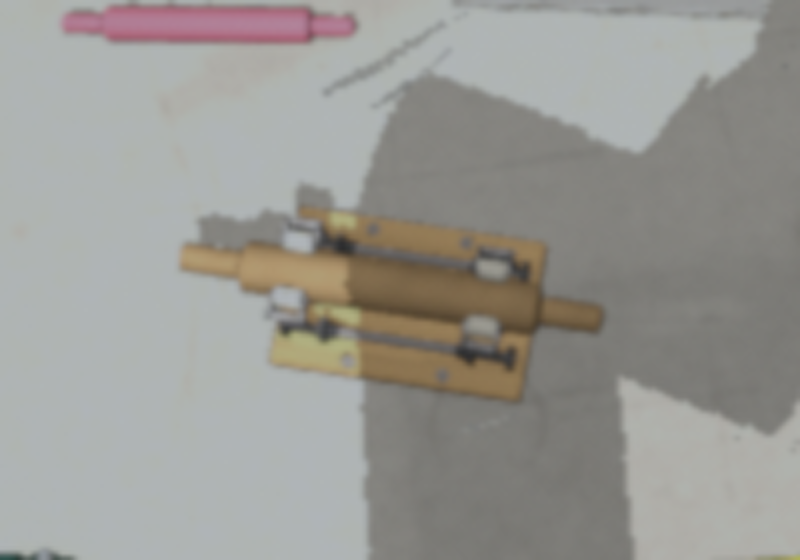

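View pics/side4.png

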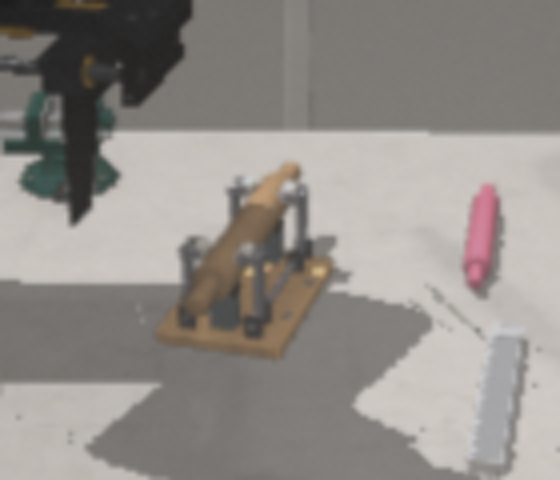

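The pin is level, with its barrel top at about 77 mm at both ends (75 expected). It is about 2 mm off lengthwise and under 1 mm off sideways, with all four rollers closed over it. Handing in.

```bash
python3 -c "
from h import *
print(env.job_done())"
```

```text
the job is handed in; nothing more can be done
None
```

The rolling pin is in the holder and the job is handed in, at about 11.6 s of the 38 s allowed. I gripped the large wooden pin at mid-length, lowered it onto the rollers and pressed it straight down until it seated. The wrist force peaked near 48 N among the readings, with a 120 N limit. I then let go and backed the arm well clear.

Last checks from the top camera:
- **Lengthwise:** centre about 2 mm from the seat (20 mm allowed).
- **Sideways:** under 1 mm off, with the axis in line with the holder's (10 mm allowed).
- **Height:** barrel top at 77–78 mm along the pin against 75 mm expected. That puts the axis about 2 mm high by that reading, within the 6 mm allowed. The depth camera also read about 1 mm high earlier on the held pin.
- **Rollers:** all four look closed over the barrel.

The arm never went near the acrylic bar or the loop tool. I did not measure either again at the end; the acrylic bar still looks in place in the last side view, but the loop tool was outside my last crops.

One disagreement: the side camera put the holder about 3 mm and the pin about 5 mm off the top camera's lengthwise estimates. I used the top camera's values.

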